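Offer up a hinge leaf to a jamb on an indexing turntable

ROBOT

A 6-joint arm with a two-finger parallel gripper is mounted at the origin on the work surface. World frame = base frame: x ahead of the robot, y to its left, z up, the work surface at z = 0. Lengths are in mm, angles in rad, forces in N, time in s.
With the tool pointing down it reaches from about 350 to 1000 mm from the base axis. Payload 7.1 kg.
Tool frame: the origin (TCP) lies midway between the tips of the shut fingers; the grasp point (between the pads) lies 19 mm behind it; z points along the fingers, y is the line along which they close (so a half turn about z gives the same grasp; the last joint's range is limited). The gripper opens to 85 mm and grips with 20 to 120 N. Pads are 22 mm wide; open, the fingers measure 114 mm over their backs; the gripper's body (76 mm by 85 mm) begins 54 mm behind the grasp point. The pads swing forward as they close: fully open they stand 13 mm farther back than shut.
Start: joints at [-1.216, 0.423, 1.63, -0, 1.089, -0.019], TCP at [228.238, -581.818, 231.319] pointing down, gripper open.
Joint ranges: [-3, 3], [-0.9, 2.11], [0.09, 2.58], [-1.31, 4.45], [0.11, 2.69], [-2.54, 2.54]. Speed limits (rad/s): [2.39, 2.39, 3.01, 3.14, 3.14, 3.14].

INTERFACE

Orientations are given as [roll, pitch, yaw] about the fixed x, y, z axes, in that order (R = Rz(yaw) Ry(pitch) Rx(roll)).
In Python, from plant import ctrl gives the robot as it stands.
- The arm moves only by the tool arm_command, never from a script. Its argument "rows" is a list of rows, each an object with "gripper": the finger opening in mm, from 0 to 85.4; "offset": the shift along the tool's x, y, z in fractions of the full range, 1 being 800 mm, a list of three; "turn": the turn about the tool's z in fractions of the full range, 1 being pi rad. In form: [{"gripper": gripper, "offset": [x, y, z], "turn": turn}, ...]. A call has 1 to 12 rows; each row is the pose to reach, as a shift and turn from the pose commanded when the call began, along the tool's axes at that moment; what a row does not reach only later rows make up. A row lasts 1/8 s, in which the tool goes at most 62.5 mm and 10.7 degrees, less where a joint would pass 70% of its speed; a pose out of reach is approached as far as the arm can. Shift and turn numbers lie between -1 and 1, and a call with a number outside is refused. A call with a gripper value outside its range is refused whole. The fingers move at their own pace and stop on an object; "force" is the grip in N (left out, the last holds). Time passes only in rows, so rows that repeat a pose let the fingers close. It gives the time, the measured TCP pose, the force, the opening and the grip force at its end, in the units of the state.
- ctrl.observe(): the state, without advancing time (a new reading comes with each control period).
- ctrl.read_camera(name): name is "side" or "top"; returns a dict with "img" (420x560x3 uint8, blue, green, red), "range_z" (420x560 float32, mm along the optical axis (not along the pixel's ray), 0 where there is no reading), "fovy" (degrees; the focal length in pixels is half the picture's height over the tangent of half this angle, whatever the lens; pixels are square), "cx", "cy" (the principal point, pixels), "world_to_cam" (4x4, takes a point from world to camera coordinates). Camera axes: x right, y up, looking along -z (the intrinsics and any distortion apply to the point x, -y, -z); pixel columns grow to the right and rows downward; lengths in mm; the calibration is good to about 2 mm. A picture is of the moment at which its call begins.
- ctrl.job_done(): hands the job in; it is judged then, once.
The state is a dict: "time_s": time; "joint_pos": joint angles; "dq": joint speeds; "joint_efforts": joint torques, N m; "ee_pos": TCP position; "tcp_rot": TCP orientation; "wrist_force": force on the tool from outside, world axes, zero at the start; "wrist_torque": the same for the moment, N m; "width": finger opening in mm; "grip_force": force on a finger pad.
Only numpy, scipy, OpenCV 4.12 (cv2) and the standard library are available. Lean on these libraries where they do the work, as an engineer would, in place of code of your own. Each camera call takes 0.05 s, during which the arm holds its last target. There are 200 camera calls.

TASK

Click the two-position turntable a quarter turn counter-clockwise (seen from above) by its red knob, so that the grey-primed wooden jamb comes round from its paint position to its assembly position and the table sits home in its detent. Then take the green flap out of its wooden holder and lower its two brass knuckles into the gaps between the jamb's three knuckles, until they sit in the groove and all five holes line up, ready for the pin. Finish while still holding the flap there, gripped and upright; do not let go, and leave the spray can, multimeter, scraper and hinge pin where they are.

Things in the scene. Friction and masses are not known exactly. Their poses are not given: they have to be found in the camera images.
- table_axis (a point): Centre of the turntable's axis at the top of its aluminium disc (240 mm diameter, top 36 mm above the bench). Axes of the fixed stand, z up: the jamb's middle lies at +y at the start (paint position) and at -x after the quarter turn. A red block on the stand's rim marks -x; a dark spring housing on the rim is at +x.
- turntable (a joint): Turntable angle, rad: 0 in the paint position, grows counter-clockwise from above, 1.571 in the assembly position; a firm stop at each. An over-centre spring detent holds it against either stop: about 5 N sideways at the knob to leave it; past half way the spring snaps the table on to the other stop by itself.
- knob (a point): Middle of the red upright index knob: cylinder 20 mm in diameter, from 66 to 100 mm above the bench, on a 10 mm steel stem, 100 mm from the table's axis. Fixed to the disc, does not spin. It stands at the stand's -x at the start and at its -y after the quarter turn. Axes turn with the disc: x points to the table's axis, z up.
- jamb_bore (a point): Centre of the bore line of the fixed hinge leaf, in its middle knuckle, 86 mm above the bench, 50 mm from the table's axis. x along the bore (level, tangential to the disc), y level, outward, z up; turns with the disc. Three brass knuckles, 20 mm diameter, 16 mm long, chamfered ends, at x = -36, 0, +36 mm leave 20 mm gaps.
- jamb_gap (a point): Bottom of the jamb's V groove in the gap at x = +18 mm (the other gap is at -18 mm), 72 mm above the bench; axes as jamb_bore. The jamb is a grey-primed block 100 (x) x 44 (y) mm, top 83 mm above the bench; the 90 degree groove runs along x under the bore line, 22 mm wide at the top. A loose knuckle resting in it has its bore on the bore line.
- leaf: Loose hinge leaf on its green flap, about 180 g. Origin: centre of its bore line, midway between its two brass knuckles (20 mm diameter, 16 mm long, chamfered ends, 10 mm bores, at x = -18 and +18 mm). x along the bore, z up the flap, y across its thickness. It starts upright in the holder, origin 25 mm above the bench. Fits the jamb either way round.
- flap_top (a point): Middle of the flap's top edge, 105 mm above the leaf's origin; axes as the leaf. The flap is a board 120 mm (x) x 12 mm (y), from 14 to 105 mm above the bore line; grip it across its 12 mm here. A 2 mm brass strap covers its +y face up to 48 mm above the bore line.
- holder: Fixed plywood base 160 (x) x 80 (y) x 15 mm with four wooden uprights (at x = -50 and +50 mm, to 65 mm above the bench) that keep the flap upright by its ends in 16 mm slots; the flap runs along x and lifts straight out upward (45 mm to clear). Origin: centre of its underside.
- spray_can: Grey and red spray can standing loose, 66 mm diameter, 185 mm tall; origin at the centre of its foot. Leave alone.
- multimeter: Red multimeter lying loose, 75 x 140 x 45 mm; origin at the centre of its underside. Leave alone.
- scraper: Scraper with wooden handle, 200 mm long along its x, lying loose; leave alone.
- pin: Steel hinge pin, 6 mm x 90 mm along its y, lying in a blue tray 46 x 110 x 14 mm; used later, leave alone.
There are look-alikes about, which are no part of the job. There is more than one size of the leaf; the job needs the smaller.

How it is judged:
By the outcome, as a careful person would: the job done as asked, in the order asked, and still so for the second after the job is handed in, while the arm keeps its last pose, push and grip.
It also fails if it takes over 61 s, if anything falls off the work surface, if the arm or the gripper's body presses on something with over 40 N, if the wrist force passes 120 N, or if a joint passes its speed limit or range.

## Working session

There is one attempt and no reset: what is moved stays moved. The work goes in short steps, Python scripts to look and compute and a tool call to move; the robot and the scene stay as the last step left them, time stands still between calls to the robot, and variables do not carry over. Pictures are saved under pics/ and viewed, at most 10 in all, crops included, and the job is handed in when it is done.

Besides the shell and the picture viewer there is one more tool, called after ">>>" as a command line: name --argument value ..., lists and objects as JSON in quotes. arm_command: Moves the arm, as the interface text tells. Its arguments: {"type":"object","properties":{"rows":{"type":"array"},"force":{"type":"number"}},"required":["rows"]}

```bash
ls; mkdir -p pics; cat > h.py <<'E'
import numpy as np, cv2
from plant import ctrl
def cam(n):
    c=ctrl.read_camera(n); c['f']=c['img'].shape[0]/2/np.tan(np.radians(c['fovy'])/2); c['T']=np.array(c['world_to_cam']); return c
def ray(c,u,v):
    R=c['T'][:3,:3];o=-R.T@c['T'][:3,3]
    d=R.T@np.array([(u-c['cx'])/c['f'],-(v-c['cy'])/c['f'],-1.]); return o,d
def onz(c,u,v,z):
    o,d=ray(c,u,v); return o+d*(z-o[2])/d[2]
def rng(c,u,v):
    o,d=ray(c,u,v); return o+d*c['range_z'][int(round(v)),int(round(u))]
def proj(c,p):
    q=c['T'][:3,:3]@np.array(p,float)+c['T'][:3,3]
    return c['cx']+c['f']*q[0]/-q[2], c['cy']-c['f']*q[1]/-q[2]
E
python3 - <<'E'
from h import *
for n in('top','side'):
    c=cam(n); cv2.imwrite(f'pics/{n}0.png',c['img']); print(n,c.keys(),c['fovy'],c['cx'],c['cy'],c['T'].round(3).tolist())
    np.savez(f'{n}0.npz',**{k:v for k,v in c.items() if k!='world_to_cam'})
print(ctrl.observe())
E
```

```text
pics
top dict_keys(['img', 'range_z', 'fovy', 'cx', 'cy', 'world_to_cam', 'f', 'T']) 42.15349358321429 285.56567318632824 202.65395468271285 [[0.006, -1.0, -0.007, -1.799], [0.975, 0.004, 0.224, -553.97], [-0.223, -0.008, 0.975, -1305.313], [0.0, 0.0, 0.0, 1.0]]
side dict_keys(['img', 'range_z', 'fovy', 'cx', 'cy', 'world_to_cam', 'f', 'T']) 48.855166235638166 275.37228058015336 209.56242846010474 [[-0.997, -0.081, 0.004, 508.805], [0.056, -0.644, 0.763, -87.763], [-0.059, 0.761, 0.646, -1209.387], [0.0, 0.0, 0.0, 1.0]]
{'time_s': 0.1, 'joint_pos': array([-1.21599779e+00,  4.23784836e-01,  1.63061049e+00,  1.27063488e-05,
        1.08861879e+00, -1.90222907e-02]), 'dq': array([ 4.89878814e-04, -1.89099883e-04, -1.64820821e-03, -1.41466755e-05,
       -1.94146139e-03, -8.62731859e-05]), 'joint_efforts': array([-9.44536478e-04, -5.58427763e+01, -2.82445264e+01, -6.35701258e-05,
        3.00485226e-03, -2.03841995e-05]), 'ee_pos': array([ 228.07479764, -581.3623021 ,  230.61189851]), 'tcp_rot': array([-3.14017167e+00, -3.82850182e-05,  3.73814902e-01]), 'wrist_force': array([0.63567603, 1.05789963, 0.0055108 ]), 'wrist_torque': array([-0.03725617,  0.04329074,  0.02498228]), 'grip_force': 0.0, 'width': 85.43757163563413}
```

View pics/top0.png

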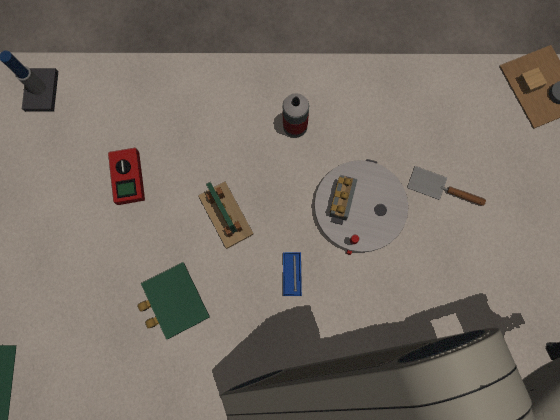

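View pics/side0.png

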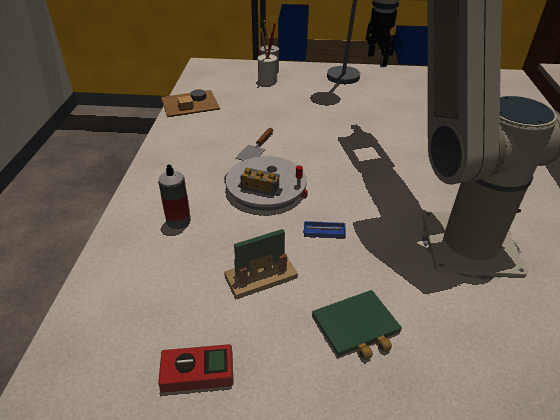

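The top view shows the turntable at about (360,206), the jamb at (342,198), the red knob at (355,240) and the red rim block at (348,252). The holder with the small flap is at (226,212). The big green look-alike is at (175,300), the meter at (126,176), the can at (295,115) and the pin tray at (291,273). The side view shows the same layout, with the knob at (299,172) and the flap at (260,255).

```bash
cat > m.py <<'E'
from h import *
def cloud(c):
    v,u=np.mgrid[0:420,0:560]; R=c['T'][:3,:3]; o=-R.T@c['T'][:3,3]
    d=np.stack([(u-c['cx'])/c['f'],-(v-c['cy'])/c['f'],-np.ones_like(u,float)],-1)@R
    return o+d*c['range_z'][...,None]
def load(n):
    z=np.load(f'{n}0.npz'); return {k:z[k] for k in z.files}
E
python3 - <<'E'
from m import *
np.set_printoptions(precision=1,suppress=True)
for n,box in(('top',{'knob':(340,370,228,262),'flap':(195,255,175,250),'tt':(300,420,150,260)}),('side',{'knob':(280,320,155,205),'flap':(220,305,225,300),'tt':(215,320,145,215)})):
    c=load(n);P=cloud(c);hsv=cv2.cvtColor(c['img'],cv2.COLOR_BGR2HSV);H,S,V=[hsv[...,i].astype(int) for i in range(3)]
    def m(b): q=np.zeros(H.shape,bool);u0,u1,v0,v1=box[b];q[v0:v1,u0:u1]=1;return q
    # bench heights
    for u,v in((100,250),(450,260),(330,300),(300,250)): print(n,'bench',u,v,rng(c,u,v))
    red=((H<8)|(H>172))&(S>150)&(V>60)&m('knob')
    k,l,st,ce=cv2.connectedComponentsWithStats(red.astype('uint8'))
    for i in range(1,k):
        q=P[l==i];q=q[c['range_z'][l==i]>0]; print(n,'red',st[i],ce[i],np.median(q,0),q.min(0),q.max(0))
    g=(H>60)&(H<95)&(S>60)&m('flap'); q=P[g&(c['range_z']>0)];print(n,'green',g.sum(),q.min(0),q.max(0),np.median(q,0))
    t=q[q[:,2]>120]; 
    if len(t): 
        ct,vv=cv2.PCACompute(t[:,:2].astype('float32'),None)[:2]; print('top edge',len(t),t.mean(0),vv[0],np.degrees(np.arctan2(vv[0,1],vv[0,0])), ((t[:,:2]-ct)@vv[0]).min(),((t[:,:2]-ct)@vv[0]).max(),((t[:,:2]-ct)@vv[1]).min(),((t[:,:2]-ct)@vv[1]).max(),t[:,2].max())
    tt=m('tt')&(abs(P[...,2]-36)<5); q=P[tt]; e=cv2.minEnclosingCircle(q[:,:2].astype('float32'));print(n,'disc',e, np.median(q[:,2]))
    br=m('tt')&(H>8)&(H<28)&(S>110); k,l,st,ce=cv2.connectedComponentsWithStats(br.astype('uint8'))
    for i in range(1,k):
        if st[i,4]>8: q=P[l==i]; print(n,'brass',st[i],ce[i],np.median(q,0),q.max(0))
    jm=m('tt')&(P[...,2]>70)&(P[...,2]<90); q=P[jm];print(n,'jamb',jm.sum(),q[:,:2].mean(0),cv2.minAreaRect(q[:,:2].astype('float32')))
E
```

```text
top bench 100 250 [440.8 480.6  -1. ]
top bench 450 260 [ 419.4 -420.     1.5]
top bench 330 300 [ 316.9 -112.2   -2.8]
top bench 300 250 [443.5 -36.3  -1.1]
top red [351 235   8   8  49] [354.7 238.6] [ 457.7 -165.9  100. ] [ 448.9 -174.6   90.8] [ 466.9 -156.4  105.5]
top red [347 250   5   4  15] [348.8 251.8] [ 435.6 -159.3   23.5] [ 432.9 -165.5   17.7] [ 441.2 -154.1   28.9]
top green 240 [480.6 125.7  10.6] [588.3 197.2 137.7] [529.1 156.  129.9]
top edge 218 [533.6 158.  130.3] [0.9 0.5] 29.370396 -58.28444682182373 60.234990157817734 -5.312558172900743 6.0532834041365815 137.7225887786194
top disc ((555.9150390625, -191.4418487548828), 120.24066925048828) 36.325279066622784
top brass [330 177  23  39 395] [341.4 195.4] [ 567.9 -137.    86.7] [ 615.9   -9.6 1396.1]
top jamb 605 [ 564.4 -141.4] ((536.211669921875, -140.29446411132812), (62.80290985107422, 171.9336700439453), 87.87646484375)
side bench 100 250 [951.7 107.8   1.2]
side bench 450 260 [70.5 79.7 13.6]
side bench 330 300 [366.6 219.    0.4]
side bench 300 250 [441.9  66.1   3. ]
side red [296 166   7   4  21] [299.1 167.3] [ 457.5 -162.6  100.9] [ 449.1 -168.7   95.6] [ 466.2 -153.6  103.2]
side red [304 190   3   3   7] [305.3 191. ] [ 436.9 -154.4   23.1] [ 434.1 -160.6   20. ] [ 440.  -150.8   23.5]
side green 173 [482.5 129.8 127.7] [587.8 194.1 133.8] [535.2 162.5 130.7]
top edge 172 [535.  162.6 130.6] [0.9 0.5] 29.527807 -59.95773088707998 57.416660270243284 -7.45182260164185 6.960022723061377 133.7871008955285
side disc ((552.5064086914062, -188.00344848632812), 123.34165954589844) 36.56810429901583
side brass [242 168  36  25 536] [258.1 180. ] [ 568.8 -124.    77.7] [616.1 904.7 846.3]
side jamb 443 [ 556.  -132.8] ((534.5939331054688, -136.74118041992188), (65.6173324584961, 170.4598846435547), 87.56476593017578)
```

```bash
cat >> h.py <<'E'
def wrap(a): return (a+np.pi/2)%np.pi-np.pi/2
def to(x,y,z,yaw,ref=None):
    """tool-axes offset and turn (rad) from the pose now (or ref x,y,z,yaw) to target, tool pointing down"""
    if ref is None:
        s=ctrl.observe(); p=s['ee_pos']; w=s['tcp_rot'][2]
    else: p,w=ref[:3],ref[3]
    d=np.array([x,y,z])-p; c,s_=np.cos(w),np.sin(w)
    t=(w-np.radians(yaw)+np.pi)%(2*np.pi)-np.pi
    return np.round([c*d[0]+s_*d[1], s_*d[0]-c*d[1], -d[2]],1).tolist(), round(float(t),3)
E
python3 - <<'E'
from h import *
print(to(457.6,-164,170,-14.7))
a=np.array([555,-190.])
print('arc')
ref=[457.6,-164,62,np.radians(-14.7)]
for th in range(0,106,7):
    b=np.radians(165.2+th); print(th,to(a[0]+101*np.cos(b),a[1]+101*np.sin(b),62,-14.7+th,ref))
E
```

```text
([366.1, -304.7, 60.6], 0.63)
arc
0 ([-0.2, 0.3, -0.0], 0.0)
7 ([0.5, 12.6, -0.0], -0.122)
14 ([2.8, 24.7, -0.0], -0.244)
21 ([6.5, 36.5, -0.0], -0.367)
28 ([11.5, 47.7, -0.0], -0.489)
35 ([18.0, 58.2, -0.0], -0.611)
42 ([25.6, 67.9, -0.0], -0.733)
49 ([34.4, 76.5, -0.0], -0.855)
56 ([44.2, 84.1, -0.0], -0.977)
63 ([54.8, 90.3, -0.0], -1.1)
70 ([66.1, 95.3, -0.0], -1.222)
77 ([77.9, 98.8, -0.0], -1.344)
84 ([90.1, 100.9, -0.0], -1.466)
91 ([102.4, 101.4, -0.0], -1.588)
98 ([114.7, 100.5, -0.0], -1.71)
105 ([126.8, 98.0, -0.0], -1.833)
```

Units first: shifts go in shares of 800 mm and turns go in shares of pi rad. So 366 mm / 800 = 0.4575, -100 mm / 800 = -0.125, 0.63 rad / 3.1416 = 0.2005.

>>> arm_command --rows '[{"gripper":36,"offset":[0.05,-0.0413,0.0088],"turn":0.0223},{"gripper":36,"offset":[0.1,-0.0838,0.0175],"turn":0.0446},{"gripper":36,"offset":[0.15,-0.125,0.025],"turn":0.0668},{"gripper":36,"offset":[0.2,-0.1663,0.0338],"turn":0.0891},{"gripper":36,"offset":[0.25,-0.2088,0.0425],"turn":0.1114},{"gripper":36,"offset":[0.3,-0.25,0.05],"turn":0.1337},{"gripper":36,"offset":[0.35,-0.2913,0.0588],"turn":0.156},{"gripper":36,"offset":[0.4,-0.3338,0.0675],"turn":0.1783},{"gripper":36,"offset":[0.4375,-0.3625,0.0725],"turn":0.1942},{"gripper":36,"offset":[0.4575,-0.3813,0.0756],"turn":0.2005},{"gripper":36,"offset":[0.4575,-0.3813,0.0756],"turn":0.2005},{"gripper":36,"offset":[0.4575,-0.3813,0.0756],"turn":0.2005}]' --force 40

```text
time_s: 1.6
ee_pos: [457.3, -164.6, 170.7]
tcp_rot: [3.141, 0.0, -0.256]
wrist_force: [-0.0, 0.7, -0.2]
width: 36.0
grip_force: 0.0
```

```bash
python3 - <<'E'
from h import *
print(to(457.6,-164,62,-14.7))
E
```

```text
([0.2, -0.6, 108.7], 0.001)
```

In the tool's units: 108 mm / 800 = 0.135, 95 mm / 800 = 0.1188.

>>> arm_command --rows '[{"gripper":36,"offset":[0,0,0.0375],"turn":0},{"gripper":36,"offset":[0,0,0.075],"turn":0},{"gripper":36,"offset":[0,0,0.1],"turn":0},{"gripper":36,"offset":[0,0,0.1188],"turn":0},{"gripper":36,"offset":[0,0,0.135],"turn":0},{"gripper":36,"offset":[0,0,0.135],"turn":0}]'

```text
time_s: 2.35
ee_pos: [457.1, -164.3, 62.2]
tcp_rot: [-3.141, 0.001, -0.257]
wrist_force: [0.2, -0.2, 0.1]
width: 36.3
grip_force: 0.0
```

```bash
python3 - <<'E'
from h import *
c=cam('side');t=cam('top')
cv2.imwrite('pics/k1.png',np.hstack([cv2.resize(c['img'][120:230,210:360],None,fx=3,fy=3)[:330,:400],cv2.resize(t['img'][140:280,290:430],None,fx=2.8,fy=2.8)[:330,:400]]))
E
```

```text
(no output)
```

View pics/k1.png

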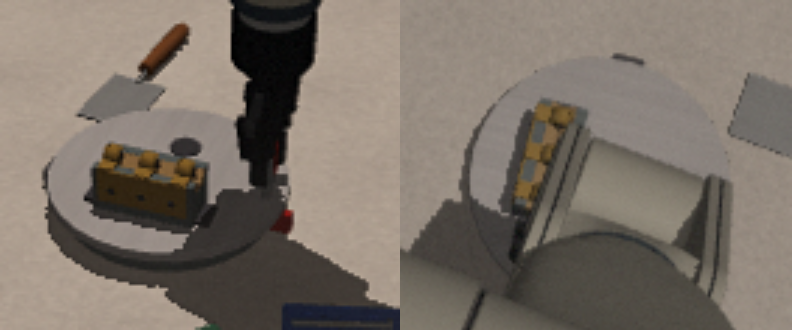

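In the tool's units: 101 mm / 800 = 0.1263, 99 mm / 800 = 0.1238, -1.466 rad / 3.1416 = -0.4666.

>>> arm_command --rows '[{"gripper":36,"offset":[0.0006,0.0156,0],"turn":-0.0388},{"gripper":36,"offset":[0.0038,0.0306,0],"turn":-0.0777},{"gripper":36,"offset":[0.0081,0.0456,0],"turn":-0.1168},{"gripper":36,"offset":[0.0144,0.0594,0],"turn":-0.1557},{"gripper":36,"offset":[0.0225,0.0725,0],"turn":-0.1945},{"gripper":36,"offset":[0.0319,0.085,0],"turn":-0.2333},{"gripper":36,"offset":[0.0431,0.0956,0],"turn":-0.2722},{"gripper":36,"offset":[0.055,0.105,0],"turn":-0.311},{"gripper":36,"offset":[0.0688,0.1125,0],"turn":-0.3501},{"gripper":36,"offset":[0.0825,0.1188,0],"turn":-0.389},{"gripper":36,"offset":[0.0975,0.1238,0],"turn":-0.4278},{"gripper":36,"offset":[0.1125,0.1263,0],"turn":-0.4666}]'

```text
time_s: 3.95
ee_pos: [521.1, -285.7, 64.2]
tcp_rot: [3.137, 0.0, 1.214]
wrist_force: [3.2, 0.8, -0.5]
width: 36.2
grip_force: 1.4
```

```bash
python3 - <<'E'
from h import *
a=np.array([555,-190.])
for th in(88,91,93,95,97):
    b=np.radians(165.2+th); print(th,to(a[0]+101*np.cos(b),a[1]+101*np.sin(b),62,-14.7+th))
E
```

```text
88 ([0.7, 4.7, 2.2], -0.066)
91 ([1.2, 10.0, 2.2], -0.118)
93 ([1.6, 13.5, 2.2], -0.153)
95 ([2.2, 17.0, 2.2], -0.188)
97 ([2.9, 20.4, 2.2], -0.223)
```

In the tool's units: 13 mm / 800 = 0.0163, 10 mm / 800 = 0.0125, -0.066 rad / 3.1416 = -0.021.

>>> arm_command --rows '[{"gripper":36,"offset":[0.0006,0.0056,0],"turn":-0.021},{"gripper":36,"offset":[0.0013,0.0125,0],"turn":-0.0382},{"gripper":36,"offset":[0.0019,0.0163,0],"turn":-0.0477},{"gripper":36,"offset":[0.0019,0.0163,0],"turn":-0.0477},{"gripper":36,"offset":[0.0019,0.0163,0],"turn":-0.0477}]'

```text
time_s: 4.58
ee_pos: [531.6, -287.8, 63.0]
tcp_rot: [-3.142, 0.0, 1.359]
wrist_force: [0.6, -0.6, 0.2]
width: 36.0
grip_force: 0.0
```

In the tool's units: -180 mm / 800 = -0.225, -160 mm / 800 = -0.2, 0.4 rad / 3.1416 = 0.1273.

>>> arm_command --rows '[{"gripper":36,"offset":[0,0,-0.025],"turn":0},{"gripper":40,"offset":[0,0,-0.075],"turn":0},{"gripper":40,"offset":[0,0,-0.1375],"turn":0},{"gripper":40,"offset":[0,-0.05,-0.1875],"turn":0.0318},{"gripper":40,"offset":[-0.075,-0.05,-0.2],"turn":0.0637},{"gripper":40,"offset":[-0.15,-0.05,-0.2],"turn":0.0955},{"gripper":40,"offset":[-0.225,-0.05,-0.2],"turn":0.1273},{"gripper":40,"offset":[-0.225,-0.05,-0.2],"turn":0.1273},{"gripper":40,"offset":[-0.225,-0.05,-0.2],"turn":0.1273}]'

```text
time_s: 5.7
ee_pos: [454.6, -455.4, 223.5]
tcp_rot: [3.142, -0.0, 0.959]
wrist_force: [0.8, -0.1, 0.2]
width: 40.1
grip_force: 0.0
```

```bash
cat > shot.py <<'E'
from m import *
import sys
n=sys.argv[1]
for k in('top','side'):
    c=cam(k); np.savez(f'{k}{n}.npz',**{a:v for a,v in c.items() if a!='world_to_cam'}); cv2.imwrite(f'pics/{k}{n}.png',c['img'])
E
python3 shot.py 1; python3 -c "
from m import *
t=cv2.imread('pics/top1.png');c=cv2.imread('pics/side1.png')
cv2.imwrite('pics/k2.png',np.hstack([cv2.resize(c[130:240,195:325],None,fx=3,fy=3),cv2.resize(t[145:265,290:420],None,fx=3,fy=3)[:330]]))"
```

```text
(no output)
```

View pics/k2.png

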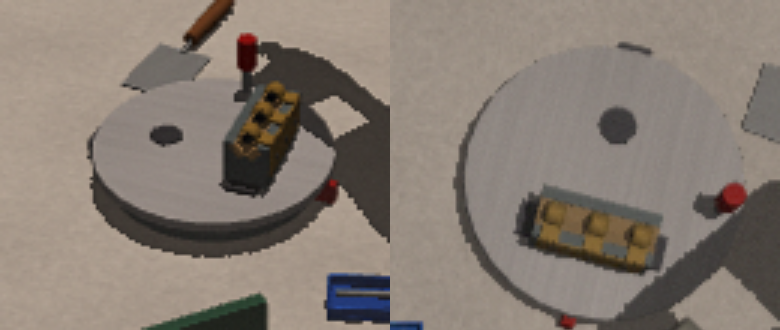

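The table is round: the jamb is now at the rim-block side (crop centre about (597,228)) and the knob is at stand -y, crop (733,198). Next I measure both precisely.

```bash
python3 - <<'E'
from m import *
from scipy.optimize import least_squares
np.set_printoptions(precision=1,suppress=True)
for n in('top','side'):
    z=np.load(f'{n}1.npz'); c={k:z[k] for k in z.files}; P=cloud(c)
    # disc circle
    mid=np.array([555,-190]); r=np.hypot(P[...,0]-mid[0],P[...,1]-mid[1])
    q=P[(r<150)&(abs(P[...,2]-36)<4)][:,:2]
    b=np.arctan2(q[:,1]+190,q[:,0]-555); rr=np.hypot(q[:,0]-555,q[:,1]+190)
    e=np.array([q[(abs(b-t)<.05)][np.argmax(rr[abs(b-t)<.05])] for t in np.arange(-3,3.1,.1) if (abs(b-t)<.05).any()])
    s=least_squares(lambda x:np.hypot(e[:,0]-x[0],e[:,1]-x[1])-120,[555,-190],loss='soft_l1',f_scale=1); print(n,'axis',s.x,'rms',np.sqrt(np.mean(s.fun**2)), 'n',len(e))
    hsv=cv2.cvtColor(c['img'],cv2.COLOR_BGR2HSV);H,S,V=[hsv[...,i].astype(int) for i in range(3)]
    red=((H<8)|(H>172))&(S>150)&(r<170)
    k=red&(P[...,2]>95); 
    print('knob px',k.sum(),P[k].mean(0),(P[k].max(0)+P[k].min(0))/2)
    k=red&(P[...,2]<40)&(P[...,2]>5); print('block',k.sum(),P[k].mean(0))
    J=P[(r<90)&(P[...,2]>78)&(P[...,2]<87)]; print('jamb top',len(J),cv2.minAreaRect(J[:,:2].astype('float32')))
    K=P[(r<100)&(P[...,2]>89)&(P[...,2]<102)]
    d=np.array([np.cos(np.radians(75.3)),np.sin(np.radians(75.3))]); nn=np.array([d[1],-d[0]])
    # k-means 3 knuckles
    _,lab,cen=cv2.kmeans(K.astype('float32'),3,None,(3,50,.1),5,0)
    for i in range(3):
        w=K[lab[:,0]==i]; a=w[:,:2]@d; print('knuckle',len(w),cen[i],'span along',a.min(),a.max(),'mid',(a.min()+a.max())/2,'cross mid',((w[:,:2]@nn).min()+(w[:,:2]@nn).max())/2, 'zmax',w[:,2].max())
    l=cv2.fitLine(cen[:,:2],cv2.DIST_L2,0,.01,.01).ravel(); print('line ang',np.degrees(np.arctan2(l[1],l[0])))
E
```

```text
top axis [ 555.5 -191.1] rms 1.2928632023606212 n 61
knob px 45 [ 528.9 -286.9  100.2] [ 529.7 -287.2  100.6]
block 15 [ 436.4 -159.5   21.7]
jamb top 449 ((506.2427673339844, -178.15396118164062), (99.67311096191406, 47.744449615478516), 75.4621353149414)
knuckle 20 [ 530.2 -281.8   97.3] span along -142.4335613485994 -134.4797304746186 mid -138.456645911609 cross mid 584.7515582242452 zmax 101.92803314832622
knuckle 52 [ 496.5 -212.4   94.2] span along -87.63736086252611 -63.698861003364655 mid -75.66811093294538 cross mid 531.164757131041 zmax 100.75750508623923
knuckle 104 [ 509.  -160.5   93.6] span along -51.76962037525383 -0.21720429838736147 mid -25.993412336820594 cross mid 529.3785648144577 zmax 100.98345499392826
line ang -78.69703
side axis [ 554.4 -187.5] rms 17.04369569671191 n 61
knob px 23 [ 529.4 -283.    99.3] [ 530.3 -285.6  100.3]
block 26 [ 439.1 -154.    14.4]
jamb top 238 ((505.2303161621094, -199.4286651611328), (154.37965393066406, 63.560367584228516), 88.12333679199219)
knuckle 29 [ 529.5 -279.9   94.9] span along -141.4000484480348 -131.39409316774066 mid -136.39707080788773 cross mid 583.7403944734136 zmax 101.97002746504927
knuckle 32 [ 512.4 -137.4   93.7] span along -12.297119247561245 5.461988563754366 mid -3.4175653419034395 cross mid 526.3057349270197 zmax 98.10706044926337
knuckle 50 [ 500.  -189.9   94. ] span along -82.70109482081861 -32.57708577526145 mid -57.63909029804003 cross mid 529.5824894309408 zmax 99.35371667817037
line ang -81.73605
```

```bash
python3 - <<'E'
from h import *
print(to(534.2,159.5,200,29.4))
E
```

```text
([548.6, -286.8, 23.4], 0.448)
```

In the tool's units: 548.5 mm / 800 = 0.6856, -159 mm / 800 = -0.1988, 0.448 rad / 3.1416 = 0.1426.

>>> arm_command --rows '[{"gripper":40,"offset":[0.0375,-0.02,0.0025],"turn":0.0127},{"gripper":40,"offset":[0.1063,-0.055,0.005],"turn":0.0255},{"gripper":40,"offset":[0.175,-0.0913,0.0075],"turn":0.0382},{"gripper":40,"offset":[0.2438,-0.1275,0.01],"turn":0.0509},{"gripper":40,"offset":[0.3125,-0.1638,0.0125],"turn":0.0637},{"gripper":40,"offset":[0.3813,-0.1988,0.015],"turn":0.0764},{"gripper":40,"offset":[0.45,-0.235,0.0175],"turn":0.0891},{"gripper":40,"offset":[0.5188,-0.2713,0.0213],"turn":0.1019},{"gripper":40,"offset":[0.5813,-0.3038,0.025],"turn":0.1146},{"gripper":40,"offset":[0.6375,-0.3338,0.0275],"turn":0.1273},{"gripper":40,"offset":[0.675,-0.3525,0.0288],"turn":0.1401},{"gripper":40,"offset":[0.6856,-0.3588,0.0288],"turn":0.1426}]'

```text
time_s: 7.3
ee_pos: [533.8, 161.1, 200.1]
tcp_rot: [-3.142, -0.0, 0.516]
wrist_force: [-0.1, -0.4, -0.2]
width: 39.6
grip_force: 0.0
```

>>> arm_command --rows '[{"gripper":40,"offset":[0,0,0],"turn":0},{"gripper":40,"offset":[0,0,0],"turn":0}]'

```text
time_s: 7.55
ee_pos: [534.1, 157.5, 199.9]
tcp_rot: [3.141, 0.0, 0.512]
wrist_force: [-0.1, 0.6, -0.3]
width: 39.9
grip_force: 0.0
```

```bash
python3 - <<'E'
from h import *
print(to(534.2,159.5,92,29.4))
c=cam('side')
cv2.imwrite('pics/k3.png',cv2.resize(c['img'][150:310,180:340],None,fx=3.5,fy=3.5))
E
```

```text
([1.0, -1.7, 107.9], -0.001)
```

View pics/k3.png

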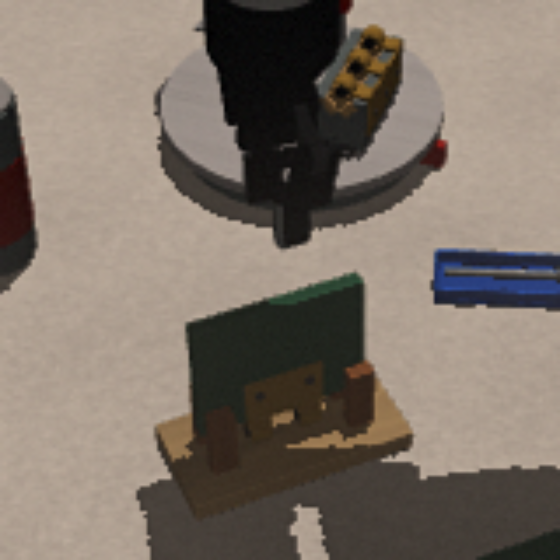

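The open fingers (crop (290,190)) stand above the flap (crop (275,340)) and line up with it. Next I descend.

In the tool's units: 108 mm / 800 = 0.135, 106 mm / 800 = 0.1325.

>>> arm_command --rows '[{"gripper":40,"offset":[0.0013,-0.0019,0.0313],"turn":0},{"gripper":40,"offset":[0.0013,-0.0019,0.0563],"turn":0},{"gripper":40,"offset":[0.0013,-0.0019,0.0775],"turn":0},{"gripper":40,"offset":[0.0013,-0.0019,0.1],"turn":0},{"gripper":40,"offset":[0.0013,-0.0019,0.1188],"turn":0},{"gripper":40,"offset":[0.0013,-0.0019,0.1325],"turn":0},{"gripper":40,"offset":[0.0013,-0.0019,0.135],"turn":0},{"gripper":40,"offset":[0.0013,-0.0019,0.135],"turn":0}]'

```text
time_s: 8.6
ee_pos: [534.9, 160.2, 91.9]
tcp_rot: [3.142, -0.0, 0.512]
wrist_force: [0.6, 0.5, -0.2]
width: 39.9
grip_force: 0.0
```

>>> arm_command --rows '[{"gripper":25,"offset":[0,0,0],"turn":0},{"gripper":18,"offset":[0,0,0],"turn":0},{"gripper":12,"offset":[0,0,0],"turn":0},{"gripper":6,"offset":[0,0,0],"turn":0},{"gripper":6,"offset":[0,0,0],"turn":0},{"gripper":6,"offset":[0,0,0],"turn":0}]' --force 40

```text
time_s: 9.35
ee_pos: [534.9, 160.3, 92.2]
tcp_rot: [3.142, -0.001, 0.512]
wrist_force: [-0.3, -0.3, 4.9]
width: 11.4
grip_force: 41.1
```

In the tool's units: -130 mm / 800 = -0.1625, -100 mm / 800 = -0.125.

>>> arm_command --rows '[{"gripper":6,"offset":[0,0,-0.005],"turn":0},{"gripper":6,"offset":[0,0,-0.0188],"turn":0},{"gripper":6,"offset":[0,0,-0.0375],"turn":0},{"gripper":6,"offset":[0,0,-0.0563],"turn":0},{"gripper":6,"offset":[0,0,-0.075],"turn":0},{"gripper":6,"offset":[0,0,-0.1],"turn":0},{"gripper":6,"offset":[0,0,-0.125],"turn":0},{"gripper":6,"offset":[0,0,-0.15],"turn":0},{"gripper":6,"offset":[0,0,-0.1625],"turn":0},{"gripper":6,"offset":[0,0,-0.1625],"turn":0}]' --force 60

```text
time_s: 10.6
ee_pos: [535.0, 160.2, 222.7]
tcp_rot: [3.141, -0.002, 0.512]
wrist_force: [0.9, -0.2, -2.0]
width: 11.3
grip_force: 58.9
```

```bash
python3 - <<'E'
from h import *
print(to(507,-177,222,75.3))
E
```

```text
([-189.6, 280.3, 0.7], -0.802)
```

In the tool's units: 280.5 mm / 800 = 0.3506, -180 mm / 800 = -0.225, -0.802 rad / 3.1416 = -0.2553.

>>> arm_command --rows '[{"gripper":6,"offset":[-0.01,0.015,0],"turn":-0.0095},{"gripper":6,"offset":[-0.0313,0.0463,0],"turn":-0.0318},{"gripper":6,"offset":[-0.0563,0.0825,0],"turn":-0.0605},{"gripper":6,"offset":[-0.0813,0.12,0],"turn":-0.0859},{"gripper":6,"offset":[-0.1063,0.1575,0],"turn":-0.1146},{"gripper":6,"offset":[-0.1313,0.1938,0],"turn":-0.1401},{"gripper":6,"offset":[-0.1563,0.2313,0],"turn":-0.1687},{"gripper":6,"offset":[-0.1813,0.2675,0],"turn":-0.1942},{"gripper":6,"offset":[-0.2063,0.305,0],"turn":-0.2228},{"gripper":6,"offset":[-0.225,0.3325,0],"turn":-0.2419},{"gripper":6,"offset":[-0.235,0.3475,0.0006],"turn":-0.2531},{"gripper":6,"offset":[-0.2369,0.3506,0.0006],"turn":-0.2553}]'

```text
time_s: 12.1
ee_pos: [506.2, -177.8, 220.4]
tcp_rot: [-3.14, -0.0, 1.312]
wrist_force: [0.1, -0.4, -1.4]
width: 11.2
grip_force: 58.9
```

In the tool's units: 14 mm / 800 = 0.0175, 10 mm / 800 = 0.0125.

>>> arm_command --rows '[{"gripper":6,"offset":[0,0,0.0125],"turn":0},{"gripper":6,"offset":[0,0,0.0175],"turn":0},{"gripper":6,"offset":[0,0,0.0175],"turn":0},{"gripper":6,"offset":[0,0,0.0175],"turn":0}]'

```text
time_s: 12.6
ee_pos: [507.0, -176.9, 207.3]
tcp_rot: [3.142, -0.0, 1.314]
wrist_force: [0.0, -0.1, -0.8]
width: 11.6
grip_force: 58.9
```

```bash
python3 shot.py 2; python3 -c "
from m import *
t=cv2.imread('pics/top2.png');c=cv2.imread('pics/side2.png')
cv2.imwrite('pics/k4.png',np.hstack([cv2.resize(c[100:230,200:330],None,fx=3,fy=3),cv2.resize(t[150:280,290:420],None,fx=3,fy=3)]))
print(ctrl.observe()['ee_pos'],ctrl.observe()['tcp_rot'])"
```

```text
[ 507.05879684 -177.09852543  207.55755368] [3.14108191e+00 4.68478539e-05 1.31404689e+00]
```

View pics/k4.png

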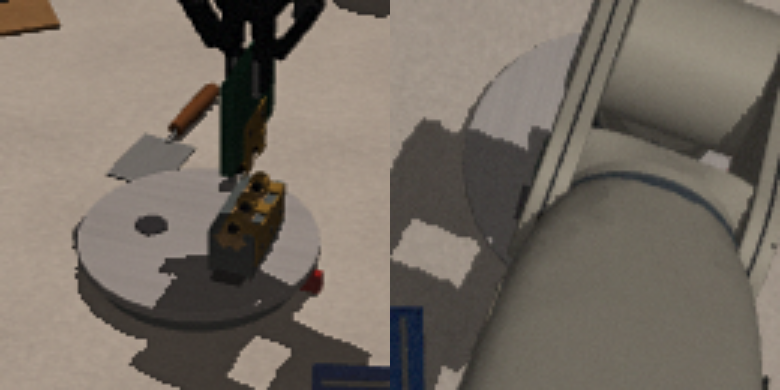

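The side view shows the flap hanging upright above the jamb, with its near end at crop (232,120) and the jamb's end face at crop (232,250). The arm blocks the top view. So I measure both in the side camera.

```bash
python3 - <<'E'
from m import *
np.set_printoptions(precision=1,suppress=True)
z=np.load('side2.npz'); c={k:z[k] for k in z.files}; P=cloud(c)
d=np.array([np.cos(np.radians(75.3)),np.sin(np.radians(75.3))]); nn=np.array([d[1],-d[0]])  # nn = stand +x (inward to axis)
o=np.array([507,-177.])
A=(P[...,:2]-o)@d; N=(P[...,:2]-o)@nn; Z=P[...,2]
hsv=cv2.cvtColor(c['img'],cv2.COLOR_BGR2HSV);H,S,V=[hsv[...,i].astype(int) for i in range(3)]
g=(H>55)&(H<100)&(S>50)&(abs(A)<80)&(abs(N)<40)&(Z>100)&(Z<260)
print('green',g.sum(),'A',A[g].min(),A[g].max(),'N',N[g].min(),N[g].max(),'Z',Z[g].min(),Z[g].max())
f=(abs(A)<75)&(abs(N)<35)
for nm,m in(('flap z175-230',g&(Z>160)),('jamb 45-80',f&(Z>45)&(Z<80)),('leafknuck 115-150',f&(Z>115)&(Z<160))):
    print(nm,m.sum(),'A pct',np.percentile(A[m],[0,2,25,50,75,90,98,100]),'N',np.percentile(N[m],[0,2,25,50,75,98,100]))
# end faces: row listings
for v in range(115,195,4):
    r=np.where(f[v]&(Z[v]>45))[0]
    if len(r): print(v,[(int(u),int(A[v,u]),int(N[v,u]),int(Z[v,u]),int(H[v,u]),int(S[v,u]),int(V[v,u])) for u in r[::3]])
# disc circle, side cam, silhouettes from shot 1
for k in('side1.npz','side2.npz'):
    z=np.load(k);c={q:z[q] for q in z.files};P=cloud(c);r=np.hypot(P[...,0]-555,P[...,1]+189)
    e=(r<135)&(abs(P[...,2]-36)<2.5); q=P[e]
    b=np.degrees(np.arctan2(q[:,1]+189,q[:,0]-555)); rr=np.hypot(q[:,0]-555,q[:,1]+189)
    print([(int(t),round(float(np.percentile(rr[abs(b-t)<4],98)),1)) for t in range(-180,180,20) if (abs(b-t)<4).sum()>5])
E
```

```text
green 365 A -53.08892244687799 64.22387739932614 N -32.32903972426965 32.81391186033862 Z 138.93424456045693 259.9193333781957
flap z175-230 354 A pct [-53.1 -41.7  16.5  43.5  58.6  60.6  63.1  64.2] N [-32.3 -18.9  -6.4  -5.7  -0.7   9.5  32.8]
jamb 45-80 263 A pct [-46.5 -39.4  10.   47.2  50.3  52.   53.   55. ] N [-26.9 -26.3 -24.6 -12.    2.5  18.5  21.3]
leafknuck 115-150 75 A pct [-54.  -37.  -13.1  14.4  26.2  50.9  60.9  62. ] N [-10.9 -10.3  -9.   -8.1  -5.7   2.1   4.8]
115 [(269, 13, 32, 254, 20, 36, 21), (272, 9, 26, 252, 0, 0, 0), (275, 14, 16, 257, 165, 46, 11), (278, 14, 7, 259, 60, 128, 2), (283, -13, 3, 245, 67, 104, 22), (286, 16, -14, 264, 0, 0, 4), (289, 7, -19, 260, 150, 85, 6), (292, 9, -28, 263, 45, 85, 6)]
119 [(275, 8, 17, 242, 20, 32, 24), (278, 11, 8, 245, 30, 13, 39), (281, 10, 0, 246, 73, 153, 20), (284, 4, -5, 244, 0, 0, 7), (287, 14, -16, 252, 30, 32, 8), (290, 4, -21, 247, 60, 23, 11), (293, 11, -32, 253, 0, 0, 0)]
123 [(275, 6, 18, 229, 10, 59, 26), (278, 30, 1, 245, 74, 127, 22), (281, 27, -5, 245, 74, 127, 22), (284, 14, -8, 238, 170, 23, 33), (28
[... 3070 characters left out ...]
, (286, 37, -25, 63, 16, 147, 40)]
187 [(270, 50, 17, 48, 30, 17, 30), (273, 49, 8, 49, 45, 15, 34), (276, 46, 0, 49, 10, 23, 33), (279, 48, -8, 53, 15, 15, 35), (282, 49, -17, 56, 30, 16, 32), (285, 40, -24, 51, 18, 164, 42)]
[(-180, 119.2), (-160, 117.8), (-140, 118.4), (-100, 113.5), (-80, 120.5), (-60, 117.9), (-40, 119.9), (-20, 117.0), (0, 117.0), (20, 117.0), (40, 119.7), (60, 118.6), (80, 120.3), (100, 119.0), (120, 120.6), (140, 121.7), (160, 119.0)]
[(-180, 118.1), (-160, 118.8), (-140, 118.0), (-100, 105.7), (-80, 117.8), (-60, 119.3), (-40, 116.2), (-20, 116.0), (0, 116.9), (20, 117.7), (40, 118.3), (60, 118.4), (80, 120.0), (100, 121.8), (120, 120.9), (140, 122.3), (160, 119.1)]
```

```bash
cat > rel.py <<'E'
from m import *
import sys
np.set_printoptions(precision=1,suppress=True)
def rel(name,o=(507,-177)):
    z=np.load(name); c={k:z[k] for k in z.files}; P=cloud(c)
    d=np.array([np.cos(np.radians(75.3)),np.sin(np.radians(75.3))]); nn=np.array([d[1],-d[0]])
    A=(P[...,:2]-o)@d; N=(P[...,:2]-o)@nn; Z=P[...,2]
    ob=lambda a,n,z0,z1:(A>a[0])&(A<a[1])&(N>n[0])&(N<n[1])&(Z>z0)&(Z<z1)
    return A,N,Z,ob,c
if __name__=='__main__':
    A,N,Z,ob,c=rel(sys.argv[1]); zf=float(sys.argv[2]) # flap z range start
    m=ob((54,68),(-3,4),zf,zf+50); print('flap end A',m.sum(),np.median(A[m]),A[m].std()/m.sum()**.5)
    m=ob((43,56),(-18,16),48,70); print('jamb end A',m.sum(),np.median(A[m]),A[m].std()/m.sum()**.5)
    m=ob((20,52),(-9,0),zf+15,zf+50); print('flap face N',m.sum(),np.median(N[m]))
    m=ob((-30,40),(-30,-20),45,72); print('jamb face N',m.sum(),np.median(N[m]))
    m=ob((-48,48),(-16,14),89,110); print('jamb knuckle N at top',m.sum(),np.median(N[m]),[(round(float(np.median(N[m&(Z>a)])),1),int((m&(Z>a)).sum())) for a in(91,93,95)])
    # silhouette of near flap/jamb end along rows: left-right extents
    for nm,m in(('flap end',ob((50,70),(-12,12),zf,zf+45)),('jamb end',ob((40,57),(-30,28),48,70))):
        w=[(N[v][m[v]].min(),N[v][m[v]].max()) for v in range(420) if m[v].sum()>4]; print(nm,np.median(w,0))
E
python3 rel.py side2.npz 165; python3 rel.py side1.npz 165 2>/dev/null | grep jamb
```

```text
flap end A 40 59.78670440098394 0.2198694965503287
jamb end A 69 50.03851832043055 0.25645508705190184
flap face N 43 -6.299784832896607
jamb face N 47 -25.063339854218974
jamb knuckle N at top 75 -3.2602625233530627 [(-2.5, 63), (-1.5, 49), (-1.3, 28)]
flap end [-6.5  5.8]
jamb end [-24.3  17.7]
jamb end A 75 49.988740807083005 0.22548528557184028
jamb face N 45 -25.00023145725426
jamb knuckle N at top 76 -3.3834361224112643 [(-3.2, 65), (-2.7, 54), (-1.8, 33)]
jamb end [-24.8  17. ]
```

In the tool's units: 32 mm / 800 = 0.04, -1.2 mm / 800 = -0.0015.

>>> arm_command --rows '[{"gripper":6,"offset":[0,-0.0015,0.0125],"turn":0},{"gripper":6,"offset":[0,-0.0015,0.025],"turn":0},{"gripper":6,"offset":[0,-0.0015,0.035],"turn":0},{"gripper":6,"offset":[0,-0.0015,0.04],"turn":0},{"gripper":6,"offset":[0,-0.0015,0.04],"turn":0}]'

```text
time_s: 13.32
ee_pos: [505.5, -176.9, 174.9]
tcp_rot: [-3.141, -0.0, 1.314]
wrist_force: [-0.5, -0.1, -1.2]
width: 11.2
grip_force: 58.9
```

In the tool's units: 6 mm / 800 = 0.0075, 3 mm / 800 = 0.0038.

>>> arm_command --rows '[{"gripper":6,"offset":[0,0,0.0038],"turn":0},{"gripper":6,"offset":[0,0,0.0075],"turn":0},{"gripper":6,"offset":[0,0,0.0075],"turn":0}]'

```text
time_s: 13.7
ee_pos: [505.5, -176.9, 169.1]
tcp_rot: [-3.141, -0.0, 1.314]
wrist_force: [0.7, -1.0, -2.4]
width: 11.4
grip_force: 58.9
```

In the tool's units: 6 mm / 800 = 0.0075, 4 mm / 800 = 0.005.

>>> arm_command --rows '[{"gripper":6,"offset":[0,0,0.0025],"turn":0},{"gripper":6,"offset":[0,0,0.005],"turn":0},{"gripper":6,"offset":[0,0,0.0075],"turn":0},{"gripper":6,"offset":[0,0,0.0075],"turn":0}]'

```text
time_s: 14.2
ee_pos: [505.5, -176.9, 163.1]
tcp_rot: [-3.141, -0.0, 1.314]
wrist_force: [-0.5, 0.3, -1.4]
width: 11.2
grip_force: 58.9
```

```bash
python3 shot.py 3; python3 rel.py side3.npz 130; python3 -c "
from m import *
c=cv2.imread('pics/side3.png')
cv2.imwrite('pics/k5.png',cv2.resize(c[120:200,230:330],None,fx=6,fy=6,interpolation=cv2.INTER_CUBIC))"
```

```text
flap end A 36 59.217841035351135 0.2579906294520369
jamb end A 75 50.052326410785135 0.24519439420202102
flap face N 45 -7.775712848929755
jamb face N 49 -25.196167988455635
jamb knuckle N at top 72 -9.155274995264946 [(-9.0, 62), (-9.3, 49), (-9.7, 43)]
flap end [-8.1  2.6]
jamb end [-25.1  17. ]
```

View pics/k5.png

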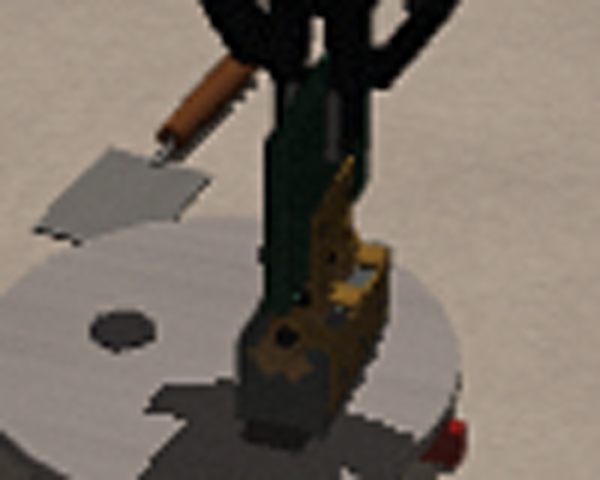

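The flap's knuckles are going down between the jamb's knuckles, whose near end hole is at crop (288,335), with no contact force. I keep lowering in small steps.

In the tool's units: 5.5 mm / 800 = 0.0069, 4 mm / 800 = 0.005.

>>> arm_command --rows '[{"gripper":6,"offset":[0,0,0.0025],"turn":0},{"gripper":6,"offset":[0,0,0.005],"turn":0},{"gripper":6,"offset":[0,0,0.0069],"turn":0},{"gripper":6,"offset":[0,0,0.0069],"turn":0}]'

```text
time_s: 14.8
ee_pos: [505.5, -176.9, 157.6]
tcp_rot: [-3.141, -0.0, 1.314]
wrist_force: [-0.0, 0.3, -1.5]
width: 11.2
grip_force: 58.9
```

In the tool's units: 2 mm / 800 = 0.0025, 1 mm / 800 = 0.0013.

>>> arm_command --rows '[{"gripper":6,"offset":[0,0,0.0013],"turn":0},{"gripper":6,"offset":[0,0,0.0025],"turn":0},{"gripper":6,"offset":[0,0,0.0025],"turn":0}]'

```text
time_s: 15.18
ee_pos: [505.6, -176.9, 155.7]
tcp_rot: [-3.141, 0.0, 1.314]
wrist_force: [-0.3, -0.5, -2.0]
width: 11.4
grip_force: 58.9
```

In the tool's units: 1.5 mm / 800 = 0.0019, 1 mm / 800 = 0.0013.

>>> arm_command --rows '[{"gripper":6,"offset":[0,0,0.0013],"turn":0},{"gripper":6,"offset":[0,0,0.0019],"turn":0},{"gripper":6,"offset":[0,0,0.0019],"turn":0}]'

```text
time_s: 15.55
ee_pos: [505.7, -176.9, 154.3]
tcp_rot: [-3.142, -0.0, 1.314]
wrist_force: [0.1, -0.4, -1.2]
width: 11.2
grip_force: 58.9
```

In the tool's units: 1 mm / 800 = 0.0013, 0.7 mm / 800 = 0.0009.

>>> arm_command --rows '[{"gripper":6,"offset":[0,0,0.0009],"turn":0},{"gripper":6,"offset":[0,0,0.0013],"turn":0},{"gripper":6,"offset":[0,0,0.0013],"turn":0}]'

```text
time_s: 15.92
ee_pos: [506.0, -177.0, 153.5]
tcp_rot: [3.141, 0.0, 1.314]
wrist_force: [0.8, -0.6, -0.4]
width: 11.4
grip_force: 59.1
```

In the tool's units: 1 mm / 800 = 0.0013, 0.5 mm / 800 = 0.0006.

>>> arm_command --rows '[{"gripper":6,"offset":[0,0,0.0006],"turn":0},{"gripper":6,"offset":[0,0,0.0013],"turn":0},{"gripper":6,"offset":[0,0,0.0013],"turn":0}]'

```text
time_s: 16.3
ee_pos: [506.2, -177.1, 153.2]
tcp_rot: [3.14, 0.0, 1.314]
wrist_force: [0.2, 0.7, 8.3]
width: 11.3
grip_force: 60.4
```

In the tool's units: 1 mm / 800 = 0.0013, 0.5 mm / 800 = 0.0006.

>>> arm_command --rows '[{"gripper":6,"offset":[0,0,0.0006],"turn":0},{"gripper":6,"offset":[0,0,0.0013],"turn":0},{"gripper":6,"offset":[0,0,0.0013],"turn":0}]'

```text
time_s: 16.68
ee_pos: [506.4, -177.2, 153.1]
tcp_rot: [3.14, 0.0, 1.314]
wrist_force: [-3.3, 0.6, 16.1]
width: 11.5
grip_force: 61.8
```

In the tool's units: 0.8 mm / 800 = 0.001, 0.5 mm / 800 = 0.0006.

>>> arm_command --rows '[{"gripper":6,"offset":[0,0.0006,0],"turn":0},{"gripper":6,"offset":[0,0.001,0],"turn":0},{"gripper":6,"offset":[0,0.001,0],"turn":0},{"gripper":6,"offset":[0,0.001,0],"turn":0}]'

```text
time_s: 17.18
ee_pos: [506.6, -177.2, 153.1]
tcp_rot: [3.141, 0.0, 1.314]
wrist_force: [-3.7, 2.0, 18.2]
width: 11.3
grip_force: 61.7
```

```bash
python3 shot.py 4; python3 rel.py side4.npz 120; python3 -c "
from m import *
s=ctrl.observe();print({k:np.round(s[k],3) for k in('ee_pos','tcp_rot','wrist_force','wrist_torque')})
c=cv2.imread('pics/side4.png')
cv2.imwrite('pics/k6.png',cv2.resize(c[120:200,230:330],None,fx=6,fy=6,interpolation=cv2.INTER_CUBIC))"
```

```text
flap end A 37 58.88175599117886 0.2824398422905523
jamb end A 78 50.11566859106232 0.21233855395524046
flap face N 41 -6.917044525150349
jamb face N 47 -25.205516810792826
jamb knuckle N at top 71 -8.615362615614744 [(-8.5, 62), (-8.4, 51), (-8.5, 40)]
flap end [-6.9  2.4]
jamb end [-24.5  17. ]
{'ee_pos': array([ 506.597, -177.214,  153.124]), 'tcp_rot': array([3.141, 0.   , 1.314]), 'wrist_force': array([-3.465,  1.8  , 18.587]), 'wrist_torque': array([0.426, 1.098, 0.019])}
```

View pics/k6.png

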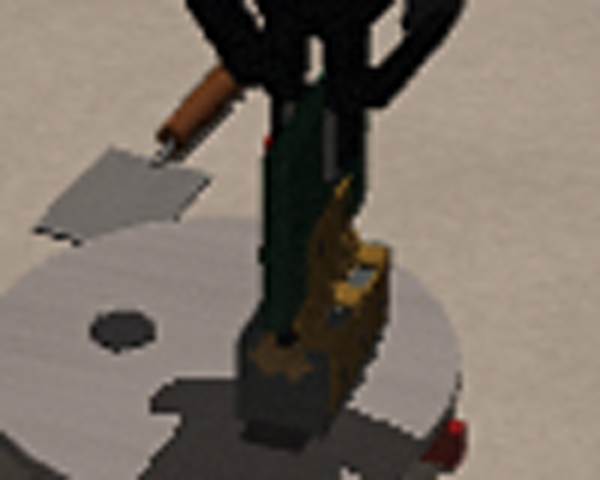

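The flap is down in the groove, and the strap now meets the jamb's plate at crop (340,290). TCP z is 153.1, where 153 was expected. Next I trim the small side force.

>>> arm_command --rows '[{"gripper":6,"offset":[0,-0.0008,0],"turn":0},{"gripper":6,"offset":[0,-0.0015,0],"turn":0},{"gripper":6,"offset":[0,-0.0015,0],"turn":0}]'

```text
time_s: 17.65
ee_pos: [506.3, -177.1, 153.1]
tcp_rot: [3.139, 0.0, 1.314]
wrist_force: [-1.5, 1.1, 15.6]
width: 11.5
grip_force: 61.4
```

In the tool's units: -1 mm / 800 = -0.0013, -0.5 mm / 800 = -0.0006.

>>> arm_command --rows '[{"gripper":6,"offset":[0,-0.0006,0],"turn":0},{"gripper":6,"offset":[0,-0.0013,0],"turn":0},{"gripper":6,"offset":[0,-0.0013,0],"turn":0}]'

```text
time_s: 18.02
ee_pos: [506.0, -177.1, 153.2]
tcp_rot: [3.138, 0.0, 1.314]
wrist_force: [-0.0, 0.0, 13.6]
width: 11.2
grip_force: 61.0
```

In the tool's units: 1 mm / 800 = 0.0013, 0.6 mm / 800 = 0.0008.

>>> arm_command --rows '[{"gripper":6,"offset":[0,0.0008,0],"turn":0},{"gripper":6,"offset":[0,0.0013,0],"turn":0},{"gripper":6,"offset":[0,0.0013,0],"turn":0},{"gripper":6,"offset":[0,0.0013,0],"turn":0},{"gripper":6,"offset":[0,0.0013,0],"turn":0}]'

```text
time_s: 18.65
ee_pos: [506.3, -177.2, 153.2]
tcp_rot: [3.139, 0.0, 1.314]
wrist_force: [-2.2, 1.4, 14.6]
width: 11.2
grip_force: 61.4
```

```bash
python3 - <<'E'
from h import *
print(ctrl.job_done())
E
```

```text
the job is handed in; nothing more can be done
None
```

I turned the table to its assembly position and seated the small flap's knuckles in the jamb's groove, held gripped and upright under about 15 N of downward load; the tool height puts the bore at about 86 mm as required (hole alignment not seen directly), and I handed the job in at 18.7 s.

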